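# Slide the saucepan to the small cooking ring

## Robot

A 6-joint arm with a two-finger parallel gripper is mounted at the origin on the work surface. World frame = base frame: x ahead of the robot, y to its left, z up, the work surface at z = 0. Lengths are in m, angles in rad, forces in N, time in s.
With the tool pointing down it reaches from about 0.25 to 0.775 m from the base axis. Payload 8.9 kg.
Tool frame: the origin (TCP) lies on the centre line of the jaws, within the pads' length; the fingertips stand 11 mm ahead of it and the grasp point (between the pads) lies 8 mm behind it; z points along the fingers, y is the direction in which the jaws open and shut (so a half turn about z gives the same grasp; the last joint's range is limited). The gripper opens to 85 mm and grips with 20 to 120 N. Pads are 22 mm wide; open, the fingers measure 114 mm over their backs; the gripper's body (76 mm by 85 mm) begins 54 mm behind the grasp point. The pads swing forward as they close: fully open they stand 13 mm farther back than shut.
Start: joints at [1.024, 0.291, -0.153, 1.127, 0, 1.431], TCP at [0.208, 0.482, 0.242] pointing down, gripper open.
Joint ranges: [-2.52, 2.52], [-0.91, 1.74], [-1.3, 1.37], [-1.96, 2.02], [-1.52, 1.47], [-3.14, 3.14]. Speed limits (rad/s): [2.22, 2.22, 2.79, 3.14, 3.14, 3.14].

## Interface

Orientations are given as a rotation vector (axis times angle).
In Python, from plant import ctrl gives the robot as it stands.
- The arm moves only by the tool arm_command, never from a script. Its argument "series" is a list of rows, each an object with "xyz": the shift along the tool's x, y, z in m, a list of three; "roll": the turn about the tool's z in rad; "hand": the opening, from 0 (shut) to 1 (fully open). A call has 1 to 5 rows; each row shifts and turns the commanded pose from where the row before left it, along the tool's axes as they then stand; what a row does not reach is not made up. A row lasts 1/8 s, in which the tool goes at most 62.5 mm and 10.7 degrees, less where a joint would pass 70% of its speed; a pose out of reach is approached as far as the arm can. A call with a gripper value outside its range is refused whole. The fingers move at their own pace and stop on an object; "force" is the grip in N (left out, the last holds). Time passes only in rows, so rows that do not move let the fingers close. It gives the time, the measured TCP pose, the force and the opening at its end, in the units of the state.
- ctrl.state(): the state, without advancing time (a new reading comes with each control period).
- ctrl.read_camera(name): name is "side" or "top" or "wrist"; returns the picture (420x560x3 uint8, red, green, blue); there is no depth.
- ctrl.calibration(name): a dict with "fx", "fy", "cx", "cy" (pixels), "camera_from_world" (4x4, takes a point from world to camera coordinates); the wrist camera has in their place "T_tool_cam" (4x4, takes a point from camera to tool coordinates, whose origin is the TCP and whose axes are the flange's). Camera axes: x right, y down, z forward; pixel columns grow to the right and rows downward; lengths in m; the calibration is good to about 2 mm. A picture is of the moment at which its call begins: read the wrist's pose just before it. calibration takes no time and is no camera call.
- ctrl.sign_off(): hands the job in, once; it reports no verdict.
The state is a dict: "clock": time; "joints": joint angles; "joint_vel": joint speeds; "joint_efforts": joint torques, N m; "position": TCP position; "eef_rot": TCP orientation; "wrist_force": force on the tool from outside, world axes, zero at the start; "wrist_torque": the same for the moment, N m; "gripper_width": opening from 0.0 (shut) to 1.0 (fully open).
Only numpy, scipy, OpenCV 4.12 (cv2) and the standard library are available. Lean on these libraries where they do the work, as an engineer would, in place of code of your own. Each camera call takes 0.05 s, during which the arm holds its last target.

## Task

Slide the saucepan that stands on the hob's large ring across to the empty small ring, so that it stands flat and centred there, and let go of it. Slide it with its base on the glass all the way, do not lift or tip it, and leave the lidded stockpot and the skillet beside the hob where they are.

Things in the scene. Friction and masses are not known exactly. Their poses are not given: they have to be found in the camera images.
- saucepan: Open steel saucepan, the only pan on the hob: 120 mm diameter at the base, 124 at the rim, 80 high, wall 3, floor 6, about 0.6 kg. Origin: centre of its underside, z up. A straight level black handle lies along its -x axis (at first roughly towards the robot): bar 18 mm wide, 14 thick, from 85 to 200 mm from the pan's axis, mid-height 62 mm above the underside.
- small_ring: Target, empty at first: the smaller of two rings in thin light grey line on the hob, 132 mm diameter, small cross at its centre. Origin: its centre on the glass, z up. The hob is a flat black glass plate 300 x 500 x 8 mm fixed on the worktop (z = 0). The large ring (180 mm) lies 250 mm away, left or right of it; nothing stands between.
- stockpot: Bystander: lidded steel stockpot, 180 mm in diameter, 147 mm high to the top of its black lid knob, two small ear handles, about 2.5 kg, standing on the worktop beside the hob, to its left or right. Origin at the centre of its underside.
- skillet: Bystander: shallow dark skillet, 190 mm in diameter at the rim, 40 mm high, with a black handle along its own +x axis to 240 mm from its centre, about 1.2 kg, standing on the worktop on the side of the hob opposite the stockpot. Origin at the centre of its underside.

How it is judged:
At the end, for the whole second after the job is handed in: The saucepan stands upright and still on the glass, its centre within 20 mm of the small ring's centre (horizontal distance between saucepan and small_ring below 0.02 m and z of saucepan in the frame of small_ring between -0.004 and 0.004 m and angle between saucepan's own z axis and vertical below 0.05 rad and linear speed of saucepan below 0.01 m/s); the robot touches nothing.
It fails at once if the saucepan is lifted more than 10 mm off the glass (z of saucepan in the frame of small_ring above 0.01 m).
It fails at once if the saucepan is tipped more than 10 degrees (angle between saucepan's own z axis and vertical above 0.175 rad).
It fails at once if the stockpot is moved more than 20 mm (distance of stockpot from where it was at the start of the episode above 0.02 m).
It fails at once if the skillet is moved more than 20 mm (distance of skillet from where it was at the start of the episode above 0.02 m).
It also fails if it takes over 35 s, if anything falls off the work surface, if the arm or the gripper's body presses on something with over 40 N, if the wrist force passes 120 N, or if a joint passes its speed limit or range.

## Working session

There is one attempt and no reset: what is moved stays moved. The work goes in short steps, Python scripts to look and compute and a tool call to move; the robot and the scene stay as the last step left them, time stands still between calls to the robot, and variables do not carry over. Pictures are saved under pics/ and viewed, and the job is handed in when it is done.

Besides the shell and the picture viewer there is one more tool, called after ">>>" as name([rows], argument=value, ...), one row to a line, values as JSON. arm_command: Moves the arm, as the interface text tells. Its arguments: {"type":"object","properties":{"series":{"type":"array","items":{"type":"object","properties":{"xyz":{"type":"array","items":{"type":"number"}},"roll":{"type":"number"},"hand":{"type":"number"}}}},"force":{"type":"number"}},"required":["series"]}

```bash
mkdir -p pics; ls; python3 - <<'E'
from plant import ctrl
import cv2,numpy as np
np.set_printoptions(precision=4,suppress=True)
print(ctrl.state())
for n in ["side","top","wrist"]:
    cv2.imwrite(f"pics/{n}0.png",ctrl.read_camera(n)[:,:,::-1])
    print(n,ctrl.calibration(n))
E
```

```text
pics
{'clock': 0.0, 'joints': array([ 1.0237,  0.2913, -0.1541,  1.1267, -0.    ,  1.4315]), 'joint_vel': array([ 0.0002,  0.0008, -0.0014, -0.0011,  0.0013,  0.0011]), 'joint_efforts': array([  0.0002, -53.7143,  33.1373,   0.0158,  -0.0002,   0.    ]), 'position': array([0.208 , 0.4816, 0.2417]), 'eef_rot': array([-0.6361, -3.0761,  0.0019]), 'wrist_force': array([ 0.5534, -0.8896,  0.0218]), 'wrist_torque': array([-0.0271, -0.0034,  0.0328]), 'gripper_width': 0.9997922395344528}
side {'fx': 409.65120254646877, 'fy': 409.65120254646877, 'cx': 284.92244117697726, 'cy': 212.12776215166696, 'camera_from_world': array([[ 0.9973, -0.0735,  0.0008, -0.593 ],
       [-0.0489, -0.6718, -0.7392,  0.0726],
       [ 0.0549,  0.7371, -0.6735,  1.0267],
       [ 0.    ,  0.    ,  0.    ,  1.    ]])}
top {'fx': 381.5721635780776, 'fy': 381.5721635780776, 'cx': 279.93949231112015, 'cy': 206.11315803625396, 'camera_from_world': array([[ 0.0006, -0.9999,  0.0171, -0.0004],
       [-0.9948, -0.0024, -0.1021,  0.5948],
       [ 0.1021, -0.0169, -0.9946,  0.959 ],
       [ 0.    ,  0.    ,  0.    ,  1.    ]])}
wrist {'fx': 328.65898415140236, 'fy': 328.65898415140236, 'cx': 278.38709920167076, 'cy': 207.9178921816909, 'T_tool_cam': array([[ 0.0014, -0.9449, -0.3273,  0.0835],
       [ 1.    ,  0.0011,  0.001 ,  0.0008],
       [-0.0006, -0.3273,  0.9449, -0.1319],
       [ 0.    ,  0.    ,  0.    ,  1.    ]])}
```

View pics/top0.png

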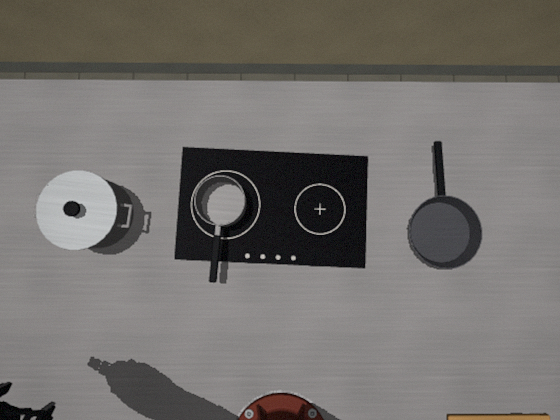

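View pics/side0.png

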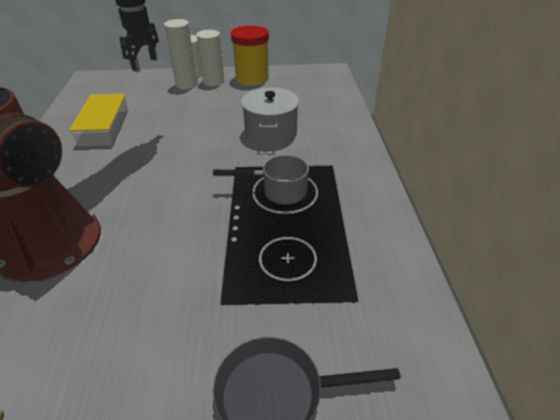

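View pics/wrist0.png

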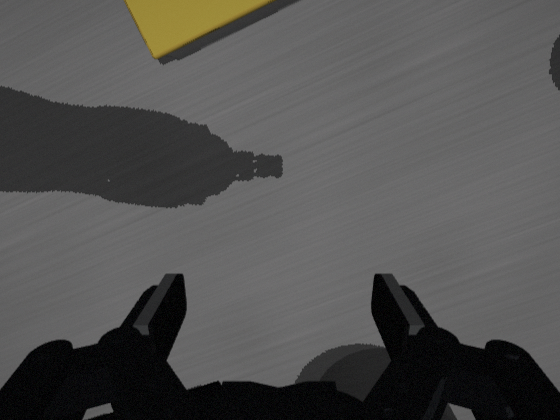

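The top view shows the saucepan on the left ring at about (221,203), its handle running to (212,281), and the target cross at (320,209). The stockpot is at (77,210) and the skillet at (440,231). The side view has the cross at about (288,258) and the handle tip at (214,172). I'll enlarge both.

```bash
python3 - <<'E'
import cv2
a=cv2.imread("pics/top0.png")[140:300,170:370];cv2.imwrite("pics/topc.png",cv2.resize(a,None,fx=4,fy=3.75,interpolation=cv2.INTER_CUBIC)[:600])
b=cv2.imread("pics/side0.png")[140:290,200:360];cv2.imwrite("pics/sidec.png",cv2.resize(b,None,fx=4,fy=4,interpolation=cv2.INTER_CUBIC))
E
```

```text
(no output)
```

View pics/topc.png

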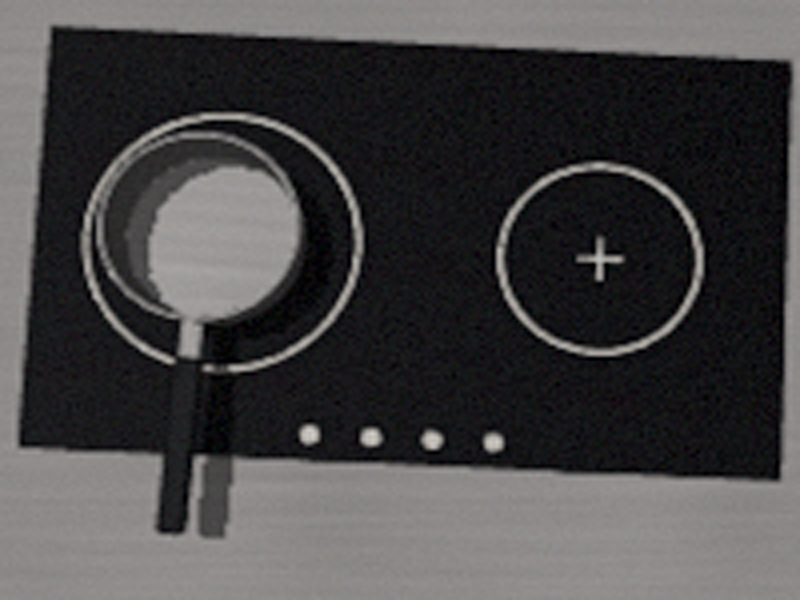

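View pics/sidec.png

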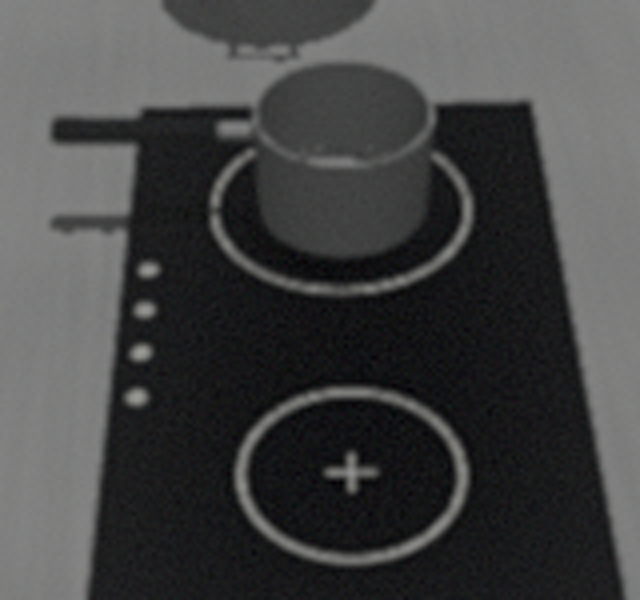

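In the 4x crops I read these points:

| Point | Top crop | Side crop |
|---|---|---|
| Cross | (600,259) | (351,473) |
| Rim centre | (200,226) | (343,115) |
| Handle tip, mid-bar | (171,531) | (52,130) |
| Bar/steel junction | (188,360) | (218,130) |

Next I triangulate them.

```bash
cat > h.py <<'E'
from plant import ctrl
import cv2,numpy as np
np.set_printoptions(precision=4,suppress=True)
def P(n):
    c=ctrl.calibration(n);K=np.array([[c['fx'],0,c['cx']],[0,c['fy'],c['cy']],[0,0,1]]);return K@c['camera_from_world'][:3]
def tri(a,b,na="top",nb="side"):
    X=cv2.triangulatePoints(P(na),P(nb),np.array(a,float).reshape(2,1),np.array(b,float).reshape(2,1))[:,0];return X[:3]/X[3]
def atz(n,p,z):
    M=P(n);H=np.c_[M[:,0],M[:,1],M[:,2]*z+M[:,3]];w=np.linalg.solve(H,[p[0],p[1],1]);return w[:2]/w[2]
def tp(x,y):return (170+(x+.5)/4-.5,140+(y+.5)/3.75-.5)
def sp(x,y):return (200+(x+.5)/4-.5,140+(y+.5)/4-.5)
E
python3 - <<'E'
from h import *
for n,a,b,z in [("cross",(600,259),(351,473),.008),("rim",(200,226),(343,115),.088),("tip",(171,531),(52,130),.07),("junc",(188,360),(218,130),.07)]:
    print(n,tri(tp(*a),sp(*b)),"z-fixed",atz("top",tp(*a),z),atz("side",sp(*b),z))
# bystanders
print(atz("top",(77,210),.12),atz("top",(440,231),.04),atz("top",(437,143),.04))
E
```

```text
cross [ 0.5917 -0.1054  0.0071] z-fixed [ 0.5904 -0.1053] [ 0.5926 -0.106 ]
rim [0.6056 0.1493 0.0832] z-fixed [0.6037 0.1486] [0.6063 0.143 ]
tip [0.4072 0.1656 0.0693] z-fixed [0.4066 0.1654] [0.4079 0.1647]
junc [0.5195 0.1573 0.0693] z-fixed [0.5173 0.1571] [0.5214 0.1565]
[0.5753 0.4756] [ 0.5305 -0.4107] [ 0.7617 -0.4126]
```

The target cross is at (0.5915, -0.1055). The pan centre is about (0.606, 0.148), with yaw about -0.085 rad and the handle's mid-height about 0.069. I'll grasp the handle about 125 mm from the pan's axis.

```bash
cat >> h.py <<'E'
from scipy.spatial.transform import Rotation as Ro
def need(goal,yaw_x=None):
    """remaining shift in tool axes, and roll so that tool x points at world angle pi+yaw_x"""
    s=ctrl.state();R=Ro.from_rotvec(s['eef_rot']).as_matrix()
    d=R.T@(np.array(goal)-s['position'])
    cur=np.arctan2(R[1,0],R[0,0]); roll=None
    if yaw_x is not None: roll=-((np.pi+yaw_x-cur+np.pi)%(2*np.pi)-np.pi)
    print("t",s['clock'],"pos",s['position'],"toolx",cur,"tilt",R[2,2],"shift",d,"roll",roll,"F",s['wrist_force'],"w",s['gripper_width'])
E
python3 - <<'E'
from h import *
need([.4815,.1586,.14],-.085)
E
```

```text
t 0.15 pos [0.2081 0.4817 0.2419] toolx 2.7337381951204445 tilt -0.9999995597636362 shift [-0.3792 -0.188   0.102 ] roll -0.3228544584693487 F [-0.3554  0.6566 -0.6693] w 1.003626824472738
```

>>> arm_command([
  {"xyz": [-0.047, -0.0235, 0.008], "roll": 0, "hand": 1},
  {"xyz": [-0.047, -0.0235, 0.008], "roll": 0, "hand": 0.8},
  {"xyz": [-0.047, -0.0235, 0.008], "roll": 0, "hand": 0.7},
  {"xyz": [-0.047, -0.0235, 0.008], "roll": 0, "hand": 0.7},
  {"xyz": [-0.047, -0.0235, 0.008], "roll": 0, "hand": 0.7},
])

```text
clock: 0.78
position: [0.3782, 0.2795, 0.202]
eef_rot: [0.636, 3.076, 0.0]
wrist_force: [0.3, 1.0, 0.2]
gripper_width: 0.705
```

>>> arm_command([
  {"xyz": [-0.047, -0.0235, 0.008], "roll": 0, "hand": 0.7},
  {"xyz": [-0.047, -0.0235, 0.008], "roll": 0, "hand": 0.7},
  {"xyz": [-0.047, -0.0235, 0.008], "roll": -0.16, "hand": 0.7},
  {"xyz": [0, 0, 0], "roll": -0.163, "hand": 0.7},
  {"xyz": [0, 0, 0], "roll": 0, "hand": 0.7},
])

```text
clock: 1.4
position: [0.4787, 0.1598, 0.1779]
eef_rot: [-0.137, -3.138, 0.0]
wrist_force: [-0.4, 1.2, -0.7]
gripper_width: 0.702
```

```bash
python3 - <<'E'
from h import *
need([.4815,.1586,.062],-.085)
for n in ["top","wrist","side"]:
    cv2.imwrite(f"pics/{n}1.png",ctrl.read_camera(n)[:,:,::-1])
E
```

```text
t 1.4 pos [0.4787 0.1598 0.1779] toolx 3.054567048608849 tilt -0.9999995686012969 shift [-0.003  -0.0009  0.1159] roll -0.0020256049809441734 F [-0.3718  1.2108 -0.6604] w 0.7017472196174499
```

View pics/wrist1.png

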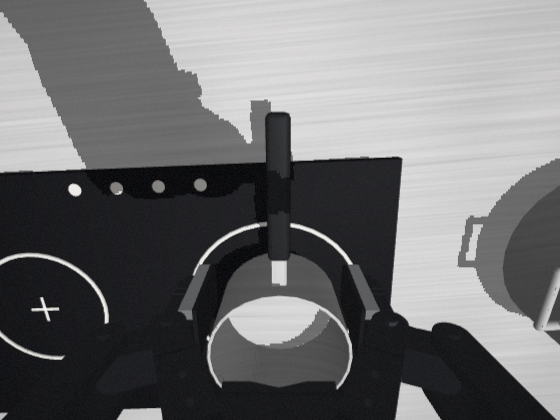

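View pics/side1.png

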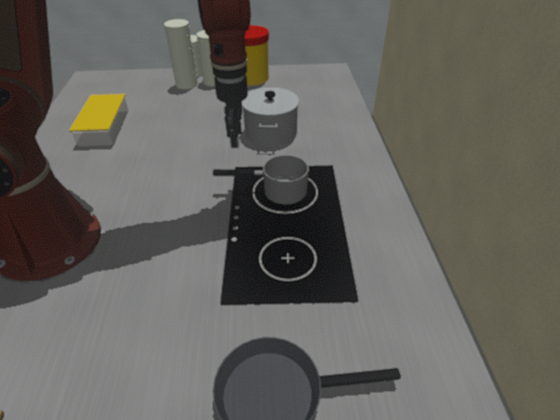

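The wrist view shows the handle vertical along column 278, from (278,113) to (279,260), centred between the pads (about 185 and 375). The cross is at (45,309). I'll check these positions from the wrist view.

```bash
cat >> h.py <<'E'
def wz(p,z,pos,rv):
    c=ctrl.calibration("wrist");T=c['T_tool_cam'];R=Ro.from_rotvec(rv).as_matrix()
    o=pos+R@T[:3,3];d=R@T[:3,:3]@np.array([(p[0]-c['cx'])/c['fx'],(p[1]-c['cy'])/c['fy'],1])
    return o+d*(z-o[2])/d[2]
E
python3 - <<'E'
from h import *
s=ctrl.state()
for p,z in [((278,115),.077),((279,260),.077),((45,309),.008),((280,345),.088)]: print(p,wz(p,z,s['position'],s['eef_rot']))
need([.4815,.1586,.062],-.085)
E
```

```text
(278, 115) [0.409  0.1671 0.077 ]
(279, 260) [0.5197 0.1583 0.077 ]
(45, 309) [ 0.594  -0.1035  0.008 ]
(280, 345) [0.5933 0.1529 0.088 ]
t 1.55 pos [0.4784 0.1607 0.1783] toolx 3.054453677131444 tilt -0.9999999912329932 shift [-0.0032 -0.0018  0.1163] roll -0.002138976458349262 F [-0.1546  0.0779  1.2888] w 0.6962054994274153
```

>>> arm_command([
  {"xyz": [-0.003, 0, 0.03], "roll": 0, "hand": 0.7},
  {"xyz": [0, 0, 0.03], "roll": 0, "hand": 0.7},
  {"xyz": [0, 0, 0.03], "roll": 0, "hand": 0.7},
  {"xyz": [0, 0, 0.026], "roll": 0, "hand": 0.7},
  {"xyz": [0, 0, 0], "roll": 0, "hand": 0.7},
])

```text
clock: 2.17
position: [0.4801, 0.1603, 0.0611]
eef_rot: [-0.134, -3.136, 0.001]
wrist_force: [-0.2, 0.5, 0.1]
gripper_width: 0.696
```

```bash
python3 - <<'E'
from h import *
need([.4815,.161,.062],-.082)
for n in ["wrist","side"]:
    cv2.imwrite(f"pics/{n}2.png",ctrl.read_camera(n)[:,:,::-1])
b=cv2.imread("pics/side2.png")[140:290,200:360];cv2.imwrite("pics/sidec2.png",cv2.resize(b,None,fx=4,fy=4,interpolation=cv2.INTER_CUBIC))
E
```

```text
t 2.175 pos [0.4801 0.1603 0.0611] toolx 3.0561045858498894 tilt -0.9999945993426153 shift [-0.0013  0.0008 -0.0009] roll -0.003488067739903844 F [-0.1916  0.4535  0.0967] w 0.6963833058657786
```

View pics/wrist2.png

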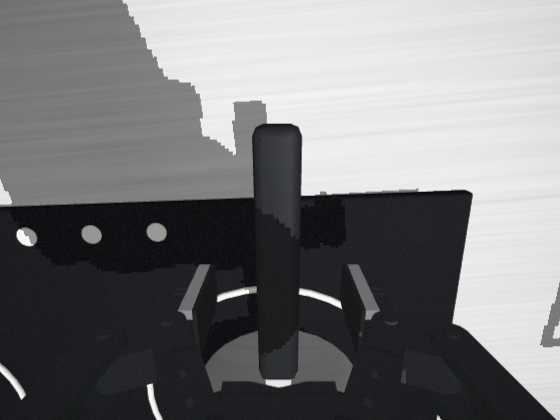

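View pics/sidec2.png

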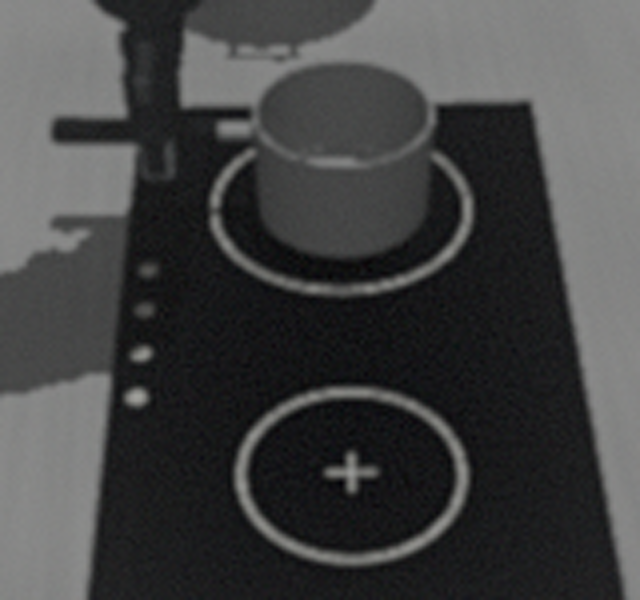

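The handle sits between the two pads: it covers columns 253–301 and the pad tips are at about 210 and 345. In the side crop the fingertips straddle the bar at (158,150). I'll close with 60 N.

>>> arm_command([
  {"xyz": [0, 0, 0], "roll": 0, "hand": 0.4},
  {"xyz": [0, 0, 0], "roll": 0, "hand": 0.25},
  {"xyz": [0, 0, 0], "roll": 0, "hand": 0.1},
  {"xyz": [0, 0, 0], "roll": 0, "hand": 0},
  {"xyz": [0, 0, 0], "roll": 0, "hand": 0},
], force=60)

```text
clock: 2.9
position: [0.4823, 0.1601, 0.0631]
eef_rot: [0.133, 3.138, 0.001]
wrist_force: [-2.2, -0.3, 6.8]
gripper_width: 0.2
```

```bash
python3 - <<'E'
from h import *
need([.4801-.0145,.1603-.2525,.0611])
E
```

```text
t 2.9 pos [0.4823 0.1601 0.0631] toolx 3.0566811200218695 tilt -0.999999259627246 shift [-0.0048 -0.2528  0.0019] roll None F [-2.1537 -0.2811  6.8075] w 0.199579725330385
```

The tool is pressing the handle down with 6.8 N, because the pads swing forward as they close. I'll ease up slightly.

>>> arm_command([
  {"xyz": [0, 0, -0.001], "roll": 0, "hand": 0},
  {"xyz": [0, 0, 0], "roll": 0, "hand": 0},
])

```text
clock: 3.15
position: [0.4822, 0.16, 0.0634]
eef_rot: [0.133, 3.138, 0.0]
wrist_force: [2.7, -0.3, -2.6]
gripper_width: 0.198
```

>>> arm_command([
  {"xyz": [0, 0, 0.0003], "roll": 0, "hand": 0},
  {"xyz": [0, -0.005, 0], "roll": 0, "hand": 0},
  {"xyz": [0, -0.01, 0], "roll": 0, "hand": 0},
  {"xyz": [-0.0005, -0.015, 0], "roll": 0, "hand": 0},
  {"xyz": [-0.0005, -0.015, 0], "roll": 0, "hand": 0},
])

```text
clock: 3.78
position: [0.479, 0.1156, 0.0632]
eef_rot: [0.131, 3.139, 0.003]
wrist_force: [0.6, 6.0, 2.7]
gripper_width: 0.199
```

```bash
python3 - <<'E'
from h import *
need([.4823-.0145,.16-.2525,.0633],-.085)
b=ctrl.read_camera("side")[140:290,200:360,::-1];cv2.imwrite("pics/sidec3.png",cv2.resize(b,None,fx=4,fy=4,interpolation=cv2.INTER_CUBIC))
E
```

```text
t 3.775 pos [0.479  0.1156 0.0632] toolx 3.0584466782853745 tilt -0.9999976508426932 shift [-0.0061 -0.2083 -0.0005] roll 0.00185402469558138 F [0.6115 5.9524 2.7059] w 0.1985555304055735
```

View pics/sidec3.png

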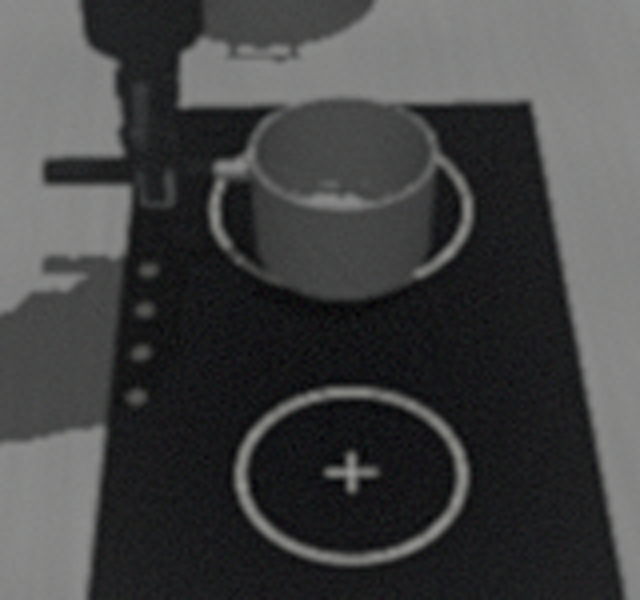

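The pan is sliding flat and upright; its base is now at about (345,297) in the crop. I'll continue.

>>> arm_command([
  {"xyz": [-0.0005, -0.016, 0], "roll": 0, "hand": 0},
  {"xyz": [-0.0005, -0.016, 0], "roll": 0, "hand": 0},
  {"xyz": [-0.0005, -0.016, 0], "roll": 0, "hand": 0},
  {"xyz": [-0.0005, -0.016, 0], "roll": 0, "hand": 0},
  {"xyz": [-0.0005, -0.016, 0], "roll": 0, "hand": 0},
])

```text
clock: 4.45
position: [0.4747, 0.0358, 0.0632]
eef_rot: [0.131, 3.139, 0.003]
wrist_force: [0.6, 6.5, 3.1]
gripper_width: 0.198
```

```bash
python3 - <<'E'
from h import *
need([.4823-.0145,.16-.2525,.0633],-.085)
E
```

```text
t 4.45 pos [0.4747 0.0358 0.0632] toolx 3.058072710957685 tilt -0.9999976467176503 shift [-0.0038 -0.1284 -0.0004] roll 0.0014800573678916962 F [0.5945 6.4706 3.102 ] w 0.19769532224778769
```

>>> arm_command([
  {"xyz": [-0.0005, -0.016, 0], "roll": 0, "hand": 0},
  {"xyz": [-0.0005, -0.016, 0], "roll": 0, "hand": 0},
  {"xyz": [-0.0005, -0.016, 0], "roll": 0, "hand": 0},
  {"xyz": [-0.0005, -0.016, 0], "roll": 0, "hand": 0},
  {"xyz": [-0.0005, -0.016, 0], "roll": 0, "hand": 0},
])

```text
clock: 5.08
position: [0.4702, -0.044, 0.0631]
eef_rot: [-0.131, -3.139, -0.004]
wrist_force: [0.9, 7.3, 5.0]
gripper_width: 0.195
```

>>> arm_command([
  {"xyz": [-0.0005, -0.015, 0], "roll": 0, "hand": 0},
  {"xyz": [-0.0005, -0.01, 0], "roll": 0, "hand": 0},
  {"xyz": [0, -0.007, 0], "roll": 0, "hand": 0},
  {"xyz": [0, 0, 0], "roll": 0, "hand": 0},
])

```text
clock: 5.58
position: [0.4687, -0.0765, 0.0632]
eef_rot: [0.133, 3.139, 0.001]
wrist_force: [0.2, 2.9, 4.8]
gripper_width: 0.199
```

```bash
python3 - <<'E'
from h import *
need([.4823-.0145,.16-.2525,.0633],-.085)
for n in ["top","side","wrist"]:
    cv2.imwrite(f"pics/{n}4.png",ctrl.read_camera(n)[:,:,::-1])
b=cv2.imread("pics/side4.png")[140:290,200:360];cv2.imwrite("pics/sidec4.png",cv2.resize(b,None,fx=4,fy=4,interpolation=cv2.INTER_CUBIC))
a=cv2.imread("pics/top4.png")[140:300,170:370];cv2.imwrite("pics/topc4.png",cv2.resize(a,None,fx=4,fy=3.75,interpolation=cv2.INTER_CUBIC)[:600])
E
```

```text
t 5.575 pos [ 0.4687 -0.0765  0.0632] toolx 3.0567045933223964 tilt -0.9999996352165429 shift [-0.0004 -0.016  -0.0001] roll 0.00011193973260326118 F [0.242  2.9058 4.7882] w 0.19902594847744468
```

View pics/sidec4.png

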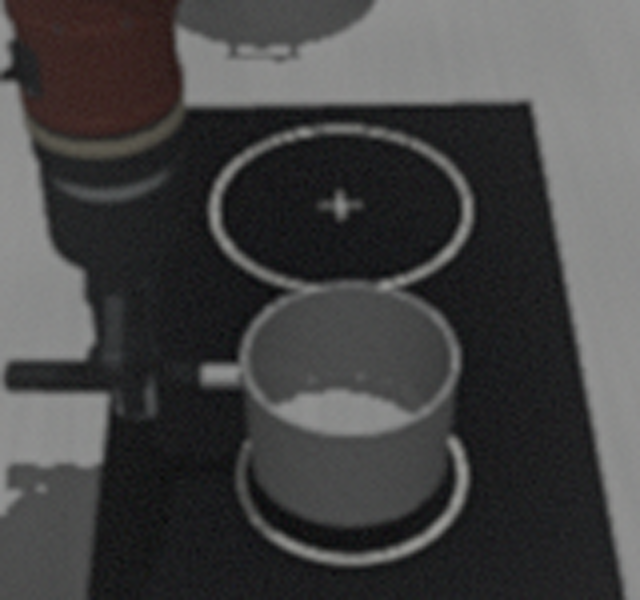

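View pics/topc4.png

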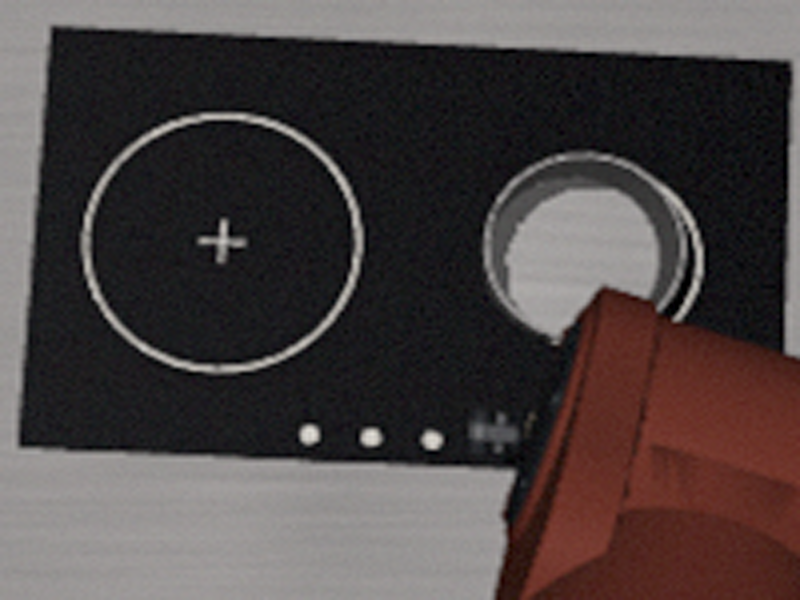

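The side crop shows the pan's rim centred at about (351,358), with its base edge at row 528 inside the ring, which has its bottom at row 563. In the top crop the rim centre is at about (586,248). I'll compute the remainder.

```bash
python3 - <<'E'
from h import *
t=tp(586,248);s=sp(351,358)
print(tri(t,s),atz("top",t,.088),atz("side",s,.088))
# project model circles into both views, extents in crop coords
def ext(n,c,r,z):
    a=np.linspace(0,2*np.pi,400);X=np.c_[c[0]+r*np.cos(a),c[1]+r*np.sin(a),0*a+z,0*a+1]@P(n).T;p=X[:,:2]/X[:,2:]
    q=(p-[170,140])*[4,3.75] if n=="top" else (p-[200,140])*4
    return q.min(0).round(1),q.max(0).round(1)
for c in [(.592,-.0895),(.592,-.0855),(.592,-.0935)]:
    print(c,"top rim",*ext("top",c,.062,.088),"side rim",*ext("side",c,.062,.088),"side base",*ext("side",c,.06,.008))
print("ring",*ext("side",(.5915,-.1055),.066,.008),*ext("top",(.5915,-.1055),.066,.008))
E
```

```text
[ 0.5921 -0.0873  0.0855] [ 0.5899 -0.087 ] [ 0.5935 -0.0896]
(0.592, -0.0895) top rim [487.2 149.6] [689.6 338.6] side rim [237.9 283.5] [455.7 437.1] side base [246.7 379.8] [445.9 528.7]
(0.592, -0.0855) top rim [480.7 149.6] [683.1 338.6] side rim [237.7 279.1] [454.8 431.7] side base [246.5 375.3] [445.1 523.3]
(0.592, -0.0935) top rim [493.8 149.6] [696.1 338.6] side rim [238.1 288. ] [456.6 442.6] side base [246.9 384.3] [446.7 534.2]
ring [236.6 391.2] [458.5 559.1] [499.5 164. ] [698.  349.5]
```

>>> arm_command([
  {"xyz": [-0.0005, -0.006, 0], "roll": 0, "hand": 0},
  {"xyz": [-0.0005, -0.006, 0], "roll": 0, "hand": 0},
  {"xyz": [-0.0004, -0.005, 0], "roll": 0, "hand": 0},
  {"xyz": [0, 0, -0.0005], "roll": 0, "hand": 0},
  {"xyz": [0, 0, 0], "roll": 0, "hand": 0},
])

```text
clock: 6.35
position: [0.4684, -0.0935, 0.0633]
eef_rot: [-0.133, -3.138, -0.0]
wrist_force: [1.4, 2.4, -1.6]
gripper_width: 0.197
```

```bash
python3 - <<'E'
from h import *
need([.4687,-.0765-.0167,.0633],-.085)
for n in ["top","side"]:
    cv2.imwrite(f"pics/{n}5.png",ctrl.read_camera(n)[:,:,::-1])
b=cv2.imread("pics/side5.png")[140:290,200:360];cv2.imwrite("pics/sidec5.png",cv2.resize(b,None,fx=4,fy=4,interpolation=cv2.INTER_CUBIC))
a=cv2.imread("pics/top5.png")[140:300,170:370];cv2.imwrite("pics/topc5.png",cv2.resize(a,None,fx=4,fy=3.75,interpolation=cv2.INTER_CUBIC)[:600])
E
```

```text
t 6.35 pos [ 0.4684 -0.0935  0.0633] toolx 3.0570901599700173 tilt -0.99999978346566 shift [-0.0003  0.0003 -0.    ] roll 0.0004975063802241664 F [ 1.3754  2.4484 -1.62  ] w 0.19666964729662811
```

View pics/sidec5.png

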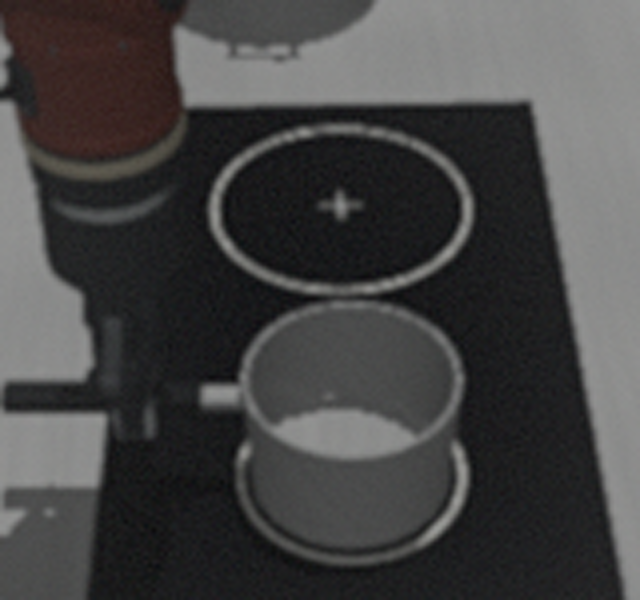

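The base is now symmetric inside the ring: its bottom is at row 550 against the ring's inner edge at about 554, with even gaps at the left (about 248/240) and right (about 453/465). I'll release gently, reducing the grip first.

>>> arm_command([
  {"xyz": [0, 0, 0], "roll": 0, "hand": 0},
  {"xyz": [0, 0, 0], "roll": 0, "hand": 0.22},
  {"xyz": [0, 0, 0], "roll": 0, "hand": 0.35},
  {"xyz": [0, 0, 0], "roll": 0, "hand": 0.7},
  {"xyz": [0, 0, 0], "roll": 0, "hand": 0.7},
], force=20)

```text
clock: 7.08
position: [0.4687, -0.0939, 0.0636]
eef_rot: [0.133, 3.139, -0.0]
wrist_force: [0.3, 0.2, 0.6]
gripper_width: 0.699
```

```bash
python3 - <<'E'
from h import *
need([.4687,-.0765-.0167,.0633],-.085)
for n in ["wrist"]:
    cv2.imwrite(f"pics/{n}6.png",ctrl.read_camera(n)[:,:,::-1])
E
```

```text
t 7.075 pos [ 0.4687 -0.0939  0.0636] toolx 3.05659242106332 tilt -0.9999999648971396 shift [0.     0.0007 0.0003] roll -2.3252647318727782e-07 F [0.315  0.2008 0.6173] w 0.6993659515189783
```

View pics/wrist6.png

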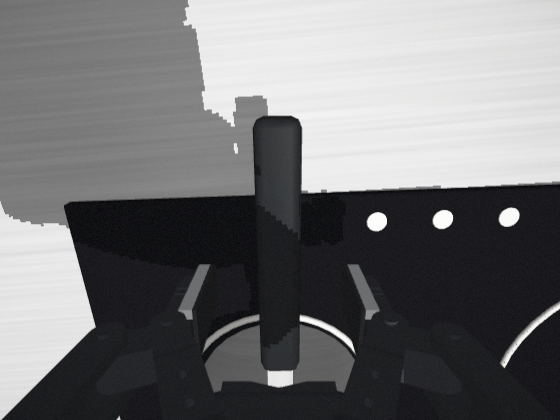

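The jaws are clear on both sides: the handle covers columns 253–301 and the pads are at about 210 and 350. I'll go straight up, then back towards the base to clear the view.

>>> arm_command([
  {"xyz": [0, 0, -0.02], "roll": 0, "hand": 0.7},
  {"xyz": [0, 0, -0.03], "roll": 0, "hand": 0.7},
  {"xyz": [0, 0, -0.04], "roll": 0, "hand": 0.7},
  {"xyz": [0, 0, -0.04], "roll": 0, "hand": 0.7},
  {"xyz": [0.04, 0, -0.03], "roll": 0, "hand": 0.7},
])

```text
clock: 7.75
position: [0.4304, -0.091, 0.2253]
eef_rot: [0.132, 3.136, -0.002]
wrist_force: [-0.1, 0.4, 0.9]
gripper_width: 0.701
```

>>> arm_command([
  {"xyz": [0.05, 0, 0], "roll": 0, "hand": 0.7},
  {"xyz": [0.05, 0, 0], "roll": 0, "hand": 0.7},
  {"xyz": [0.03, 0, 0], "roll": 0, "hand": 0.7},
  {"xyz": [0, 0, 0], "roll": 0, "hand": 0.7},
  {"xyz": [0, 0, 0], "roll": 0, "hand": 0.7},
])

```text
clock: 8.38
position: [0.3001, -0.0798, 0.2238]
eef_rot: [0.134, 3.137, -0.001]
wrist_force: [0.5, -1.1, -0.4]
gripper_width: 0.702
```

```bash
python3 - <<'E'
from h import *
need([.4687,-.0765-.0167,.0633],-.085)
for n in ["top","side"]:
    cv2.imwrite(f"pics/{n}7.png",ctrl.read_camera(n)[:,:,::-1])
b=cv2.imread("pics/side7.png")[140:290,200:360];cv2.imwrite("pics/sidec7.png",cv2.resize(b,None,fx=4,fy=4,interpolation=cv2.INTER_CUBIC))
a=cv2.imread("pics/top7.png")[140:300,170:370];cv2.imwrite("pics/topc7.png",cv2.resize(a,None,fx=4,fy=3.75,interpolation=cv2.INTER_CUBIC)[:600])
# bystander change check
for n,bx in [("top",(130,275,30,160)),("top",(130,275,400,490)),("side",(85,150,240,300)),("side",(330,420,210,402))]:
    d=cv2.absdiff(cv2.imread(f"pics/{n}0.png"),cv2.imread(f"pics/{n}7.png"))[bx[0]:bx[1],bx[2]:bx[3]]
    print(n,bx,(d.max(2)>30).sum())
E
```

```text
t 8.375 pos [ 0.3001 -0.0798  0.2238] toolx 3.056516442455286 tilt -0.9999989600575295 shift [-0.1689  0.001   0.1608] roll -7.621113450717587e-05 F [ 0.5453 -1.0941 -0.4454] w 0.7018548168602388
top (130, 275, 30, 160) 0
top (130, 275, 400, 490) 0
side (85, 150, 240, 300) 0
side (330, 420, 210, 402) 0
```

View pics/sidec7.png

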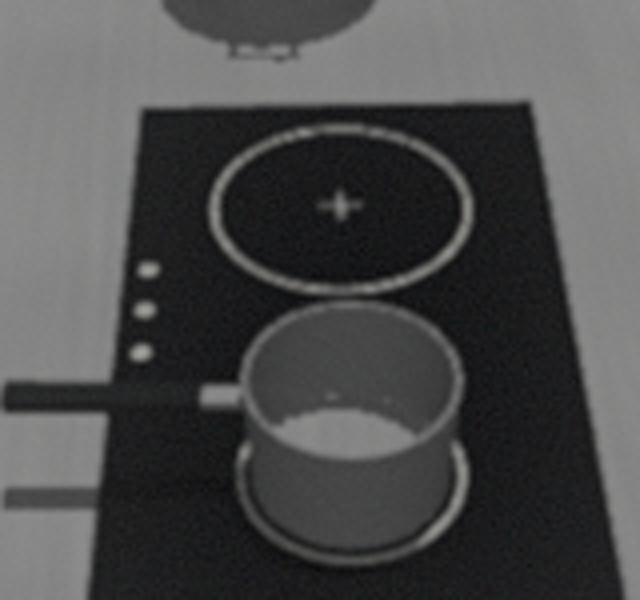

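View pics/topc7.png

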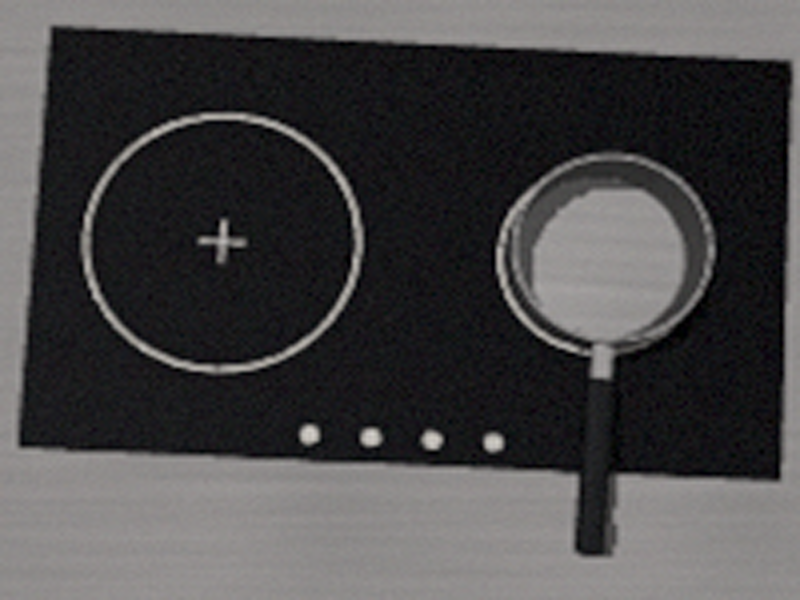

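In the top crop the rim spans columns 512–715, centre 613.5, which puts the pan at y ≈ -0.105 against the ring's -0.1055. The side crop shows the base concentric in the ring. Handing in.

```bash
python3 -c "
from plant import ctrl
print(ctrl.sign_off(), ctrl.state()['clock'])"
```

```text
the job is handed in; nothing more can be done
the job is handed in; nothing more can be done
```

The saucepan stands flat on the small ring, released, and I handed the job in about 8.5 s into the 35 s allowed.

I gripped its handle about 125 mm from the pan's axis and slid it about 250 mm across the glass in small steps. I stopped once near the end to measure and correct, then loosened the grip before opening and backed the arm away.

- **Position:** in the last side and top pictures the pan is upright and within about 2 mm of the ring's centre. The top and side cameras disagreed by about 2–4 mm in absolute position, so I judged the centring relative to the ring.
- **Bystanders:** comparing pictures from before and after showed no change around the stockpot or the skillet.
- **Forces:** wrist forces stayed below about 8 N wherever I read them. Closing the gripper pressed the handle down with 6.8 N, which I eased off before sliding.
- **Robot clear:** the gripper is open, about 0.22 m up and 0.3 m from the pan, touching nothing.

I saw no failed checks, and the sign-off reported no verdict.

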